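# Find the rattling netsuke case and present it

## Task

First press the tilted presentation plate down until it sits level in its frame. Then lift the sealed cases one at a time and shake or rock each back and forth, end to end, until you find the one that rattles; any silent case goes back upright on the felt mat. Finish while holding the rattling case still and upright above the middle of the plate, clear of it, and leave the cup, fox, punch and bamboo block alone.

Things in the scene. Friction and masses are not known exactly. Their poses are not given: they have to be found in the camera images.
- case_a_center (a point): Centre of a sealed wooden case 100 mm long (x), 40 wide (y), 46 tall (z), 0.25 to 0.30 kg. The three look alike. Two are packed tight; in one, a different one each time, a 0.13 kg metal ball rolls freely along the case's length, 64 mm from end to end. Shaken along x or rocked end over end, it shows in the force and moment on the tool (0.08 N m from end to end).
- case_b_center (a point): Centre of a sealed wooden case 100 mm long (x), 40 wide (y), 46 tall (z), 0.25 to 0.30 kg. The three look alike. Two are packed tight; in one, a different one each time, a 0.13 kg metal ball rolls freely along the case's length, 64 mm from end to end. Shaken along x or rocked end over end, it shows in the force and moment on the tool (0.08 N m from end to end).
- case_c_center (a point): Centre of a sealed wooden case 100 mm long (x), 40 wide (y), 46 tall (z), 0.25 to 0.30 kg. The three look alike. Two are packed tight; in one, a different one each time, a 0.13 kg metal ball rolls freely along the case's length, 64 mm from end to end. Shaken along x or rocked end over end, it shows in the force and moment on the tool (0.08 N m from end to end).
- mat: Grey felt mat fixed to the bench, 170 mm (its x) by 460 mm (its y), 4 mm thick; the three cases stand on it in a row along its y, about 150 mm apart, lengthwise along its x. Origin at the centre of its underside.
- frame_mid (a point): Middle of the fixed square wooden frame (114 mm by 114 mm, 12 mm tall) that holds the presentation plate; the point is at the height of the frame's rim, which is also the height of the plate's top once level. The plate's hinge runs along y at the frame's far side, 45 mm towards +x of the frame.
- plate_edge (a point): Point on top of the plate, centred along its raised near edge and 8 mm in from that edge: the place to press. The plate is wood, 90 mm by 90 mm by 8 mm, with a 60 mm felt inlay; this point is 82 mm from the hinge.
- plate (a joint): Angle of the presentation plate about its stiff hinge: 0 is level in the frame, greater is near edge raised (starts at 0.12 to 0.22 rad). It stays where it is left; about 3 N at the near edge moves it, and it stops firmly at 0.
- cup: Pewter tea cup, rim 72 mm across, 65 mm tall, origin at the centre of its underside. To be left alone.
- fox: Amber resin fox figure, about 55 mm long, 64 mm tall, origin under its centre. To be left alone.
- punch: Blackened iron punch lying flat, about 113 mm long, 12 mm thick, origin at its underside. To be left alone.
- holding_block: Bamboo holding block 70 mm by 55 mm by 36 mm, origin at the centre of its underside. To be left alone.
Things that resemble listed ones, but are neither listed nor needed, are in the scene too. What is shaped like the part that bears case_a_center but blue or orange is not meant.

How it is judged:
On the way, in this order (a step that is already met when the one before it is completed fails the run):
1. the plate has been pressed level (value of joint plate below 0.035 rad), for 0.2 s.
2. the rattling case is in the air and its ball has run to its +x end (((height (world z) of case_a_center above 0.04 m and distance between ball_center and case_a_center below 0.045 m and x of ball_center in the frame of case_a_center above 0.02 m) or (height (world z) of case_b_center above 0.04 m and distance between ball_center and case_b_center below 0.045 m and x of ball_center in the frame of case_b_center above 0.02 m) or (height (world z) of case_c_center above 0.04 m and distance between ball_center and case_c_center below 0.045 m and x of ball_center in the frame of case_c_center above 0.02 m))).
3. still in the air, its ball has run back to the other end (((height (world z) of case_a_center above 0.04 m and distance between ball_center and case_a_center below 0.045 m and x of ball_center in the frame of case_a_center below -0.02 m) or (height (world z) of case_b_center above 0.04 m and distance between ball_center and case_b_center below 0.045 m and x of ball_center in the frame of case_b_center below -0.02 m) or (height (world z) of case_c_center above 0.04 m and distance between ball_center and case_c_center below 0.045 m and x of ball_center in the frame of case_c_center below -0.02 m))).
At the end, for the whole second after the job is handed in: The plate is level (within 0.035 rad). The rattling case is held in the fingers, still, upright within 0.2 rad, its centre within 40 mm of the plate's middle seen from above and its underside at least 20 mm above the plate. Both silent cases stand upright on the mat (value of joint plate below 0.035 rad and ((distance between ball_center and case_a_center below 0.045 m and height (world z) of case_a_center between 0.055 and 0.35 m and horizontal distance between case_a_center and frame_mid below 0.04 m and angle between case_a_center's own z axis and vertical below 0.2 rad and linear speed of case_a below 0.03 m/s and contact force between case_a and the fingers above 1 N and height (world z) of each of case_b_center, case_c_center below 0.032 m and angle between each of case_b_center, case_c_center's own z axis and vertical below 0.12 rad and x of case_b_center in the frame of mat between -0.085 and 0.085 m and y of case_b_center in the frame of mat between -0.23 and 0.23 m and x of case_c_center in the frame of mat between -0.085 and 0.085 m and y of case_c_center in the frame of mat between -0.23 and 0.23 m) or (distance between ball_center and case_b_center below 0.045 m and height (world z) of case_b_center between 0.055 and 0.35 m and horizontal distance between case_b_center and frame_mid below 0.04 m and angle between case_b_center's own z axis and vertical below 0.2 rad and linear speed of case_b below 0.03 m/s and contact force between case_b and the fingers above 1 N and height (world z) of each of case_a_center, case_c_center below 0.032 m and angle between each of case_a_center, case_c_center's own z axis and vertical below 0.12 rad and x of case_a_center in the frame of mat between -0.085 and 0.085 m and y of case_a_center in the frame of mat between -0.23 and 0.23 m and x of case_c_center in the frame of mat between -0.085 and 0.085 m and y of case_c_center in the frame of mat between -0.23 and 0.23 m) or (distance between ball_center and case_c_center below 0.045 m and height (world z) of case_c_center between 0.055 and 0.35 m and horizontal distance between case_c_center and frame_mid below 0.04 m and angle between case_c_center's own z axis and vertical below 0.2 rad and linear speed of case_c below 0.03 m/s and contact force between case_c and the fingers above 1 N and height (world z) of each of case_a_center, case_b_center below 0.032 m and angle between each of case_a_center, case_b_center's own z axis and vertical below 0.12 rad and x of case_a_center in the frame of mat between -0.085 and 0.085 m and y of case_a_center in the frame of mat between -0.23 and 0.23 m and x of case_b_center in the frame of mat between -0.085 and 0.085 m and y of case_b_center in the frame of mat between -0.23 and 0.23 m))); the arm keeps its last pose, push and grip.
It fails at once if the cup is knocked or shifted (distance of cup from where it was at the start of the episode above 0.03 m or angle between cup's own z axis and vertical above 0.4 rad).
It fails at once if the fox is knocked or shifted (distance of fox from where it was at the start of the episode above 0.03 m or angle between fox's own z axis and vertical above 0.4 rad).
It fails at once if the punch is knocked or shifted (distance of punch from where it was at the start of the episode above 0.03 m or angle between punch's own z axis and vertical above 0.4 rad).
It fails at once if the bamboo block is knocked or shifted (distance of holding_block from where it was at the start of the episode above 0.03 m or angle between holding_block's own z axis and vertical above 0.4 rad).
It also fails if it takes over 72 s, if anything falls off the work surface, if the arm or the gripper's body presses on something with over 40 N, if the wrist force passes 120 N, or if a joint passes its speed limit or range.

## Robot

A 6-joint arm with a two-finger parallel gripper is mounted at the origin on the work surface. World frame = base frame: x ahead of the robot, y to its left, z up, the work surface at z = 0. Lengths are in m, angles in rad, forces in N, time in s.
With the tool pointing down it reaches from about 0.375 to 0.975 m from the base axis. Payload 3.8 kg.
Tool frame: the origin (TCP) lies at the very end of the fingers, on their centre line; the grasp point (between the pads) lies 19 mm behind it; y points along the fingers, x is the direction in which the jaws open and shut, and the axes are right-handed (so a half turn about y gives the same grasp; the last joint's range is limited). The gripper opens to 88 mm and grips with 3 to 60 N. Pads are 18 mm wide; open, the fingers measure 123 mm over their backs; the gripper's body (75 mm by 187 mm) begins 45 mm behind the grasp point.
Start: joints at [-0.037, 0.264, 1.604, -0, 1.274, -0.037], TCP at [0.675, -0, 0.239] pointing down, gripper open.
Joint ranges: [-2.63, 2.63], [-0.94, 2.18], [0.31, 2.57], [-1.31, 4.45], [0, 2.66], [-2.55, 2.55]. Speed limits (rad/s): [2.57, 2.57, 3.14, 3.14, 3.14, 3.14].

## Interface

Orientations are given as a rotation vector (axis times angle).
In Python, from cell import get_state, cams, ticket, find_in, outline_of, tip_of gives the robot as it stands.
- The arm moves only by the tool move_arm, never from a script. Its argument "increments" is a list of rows, each an object of numbers: "claw": the gripper command: -1 is fully open, 1 is shut, values between are in proportion; "tx", "ty", "tz": the shift along the tool's x, y, z in mm; "ax", "ay", "az": the turn, a rotation vector about the tool's x, y, z in degrees. A call has 1 to 20 rows; each row shifts and turns the pose as measured when the row begins, along the tool's axes as they then stand; what a row does not reach is not made up. A row lasts 1/8 s, in which the tool goes at most 62.5 mm and 10.7 degrees, less where a joint would pass 70% of its speed; a pose out of reach is approached as far as the arm can. A call with a gripper value outside its range is refused whole. The fingers move at their own pace and stop on an object; the grip force is fixed at half the most. Time passes only in rows, so rows that do not move let the fingers close. It gives the time, the measured TCP pose, the force and the opening at its end, in the units of the state.
- get_state(): the state, without advancing time (a new reading comes with each control period).
- cams.get_image(name): name is "scene" or "side" or "wrist"; returns (picture, depth): 480x640x3 uint8, red, green, blue; 480x640 float32, m along the optical axis (not along the pixel's ray), 0 where there is no reading.
- cams.camera_info(name): a dict with "camera_matrix" (3x3 intrinsics, pixels), "R" (3x3) and "t" (3): a world point X has camera coordinates R X + t. Camera axes: x right, y down, z forward; pixel columns grow to the right and rows downward; lengths in m; the calibration is good to about 2 mm. A picture is of the moment at which its call begins: read the wrist's pose just before it. camera_info takes no time and is no camera call; for the wrist camera it gives the pose at the moment of the call.
- ticket.hand_in(): hands the job in, once; it reports no verdict.
Trained networks look in the newest picture that a camera, given by its name, has taken for a name from the list of things; names that differ only in an ending like _2 or _b are one class to them, and where a whole thing is asked for, a point or a joint stands for the part that bears it (a point fixed in the world has none). Each returns a list of dicts, best first, with "confidence" (0 to 1); they miss things now and then, are a little off and sometimes report something else, mostly with a low value. They report only what shows in the picture. A call takes as long as a camera call. They do not tell look-alikes from the thing itself.
- find_in(query, camera): "position" ([column, row] in pixels, amid what is visible of it).
- outline_of(query, camera): "region" (480x640 bool, what is visible of it) and "position" ([column, row] in pixels, amid what is visible of it).
- tip_of(query, camera): "position" ([column, row] in pixels: a listed point, or the origin of a listed thing).
The state is a dict: "t": time; "joints": joint angles; "dq": joint speeds; "tau": joint torques, N m; "tool_pos": TCP position; "eef_rot": TCP orientation; "contact_force": force on the tool from outside, world axes, zero at the start; "moment": the same for the moment, N m; "opening": finger opening in m.
Only numpy, scipy, OpenCV 4.12 (cv2) and the standard library are available. Lean on these libraries where they do the work, as an engineer would, in place of code of your own. Each camera call takes 0.05 s, during which the arm holds its last target.

## Working session

There is one attempt and no reset: what is moved stays moved. The work goes in short steps, Python scripts to look and compute and a tool call to move; the robot and the scene stay as the last step left them, time stands still between calls to the robot, and variables do not carry over. Pictures are saved under pics/ and viewed, and the job is handed in when it is done.

Besides the shell and the picture viewer there is one more tool, called after "Emit:" by a JSON object that holds its "op" and its "data". move_arm: Moves the arm, as the interface text tells. Its arguments: {"type":"object","properties":{"increments":{"type":"array","items":{"type":"object","properties":{"claw":{"type":"number"},"tx":{"type":"number"},"ty":{"type":"number"},"tz":{"type":"number"},"ax":{"type":"number"},"ay":{"type":"number"},"az":{"type":"number"}}}}},"required":["increments"]}

```bash
ls; mkdir -p pics
cat > h.py <<'E'
import numpy as np, cv2
from cell import get_state, cams, ticket, find_in, outline_of, tip_of
def back(cam,uv,d,info=None):
    i=info or cams.camera_info(cam);K=np.array(i["camera_matrix"]);R=np.array(i["R"]);t=np.array(i["t"])
    p=np.linalg.inv(K)@np.array([uv[0],uv[1],1.])*d
    return R.T@(p-t)
def cloud(cam,depth):
    i=cams.camera_info(cam);K=np.array(i["camera_matrix"]);R=np.array(i["R"]);t=np.array(i["t"])
    v,u=np.mgrid[0:480,0:640]
    P=np.stack([(u-K[0,2])/K[0,0]*depth,(v-K[1,2])/K[1,1]*depth,depth],-1)
    return (P-t)@R
def save(n,im): cv2.imwrite(n,im[:,:,::-1])
E
python3 - <<'E'
from h import *
s=get_state();print({k:np.round(v,3).tolist() for k,v in s.items()})
for c in ["scene","side","wrist"]:
    im,d=cams.get_image(c);save(f"pics/{c}0.png",im);np.save(f"{c}_d0.npy",d);
    X=cloud(c,d)
    for q in ["case_a_center","plate_edge","frame_mid","cup","fox","punch","holding_block","mat"]:
        for r in tip_of(q,c):
            u,v=np.round(r["position"]).astype(int)
            if 0<=u<640 and 0<=v<480: print(c,q,round(r["confidence"],2),(u,v),X[v,u].round(3))
E
```

```text
pics
{'t': 0.0, 'joints': [-0.037, 0.265, 1.605, 0.0, 1.274, -0.037], 'dq': [-0.001, -0.001, -0.001, -0.001, -0.001, 0.0], 'tau': [-0.001, -50.211, -35.687, 0.073, 0.029, -0.0], 'tool_pos': [0.674, 0.0, 0.237], 'eef_rot': [-1.571, 0.002, 0.002], 'contact_force': [-0.365, -0.113, 0.286], 'moment': [-0.009, 0.02, -0.053], 'opening': 0.088}
scene case_a_center 0.91 (np.int64(332), np.int64(209)) [0.47  0.096 0.049]
scene case_a_center 0.88 (np.int64(447), np.int64(328)) [ 0.846 -0.027  0.047]
scene case_a_center 0.65 (np.int64(395), np.int64(157)) [ 0.658 -0.033  0.474]
scene case_a_center 0.58 (np.int64(349), np.int64(148)) [0.395 0.293 0.047]
scene case_a_center 0.57 (np.int64(292), np.int64(121)) [0.207 0.289 0.047]
scene plate_edge 0.69 (np.int64(373), np.int64(265)) [0.631 0.028 0.027]
scene plate_edge 0.54 (np.int64(334), np.int64(206)) [0.47  0.105 0.051]
scene plate_edge 0.42 (np.int64(437), np.int64(227)) [ 0.75  -0.019  0.345]
scene frame_mid 0.62 (np.int64(385), np.int64(277)) [0.669 0.02  0.019]
scene cup 0.82 (np.int64(279), np.int64(412)) [ 0.643 -0.361  0.006]
scene fox 0
[... 971 characters left out ...]
13), np.int64(199)) [ 0.698 -0.235 -0.003]
side punch 0.4 (np.int64(347), np.int64(189)) [ 0.629 -0.329  0.013]
side holding_block 0.75 (np.int64(202), np.int64(271)) [0.672 0.249 0.027]
side mat 0.58 (np.int64(339), np.int64(253)) [ 0.444 -0.006  0.025]
wrist case_a_center 0.94 (np.int64(495), np.int64(221)) [ 0.833 -0.009  0.046]
wrist case_a_center 0.6 (np.int64(61), np.int64(63)) [0.476 0.119 0.049]
wrist plate_edge 0.76 (np.int64(273), np.int64(170)) [0.637 0.033 0.024]
wrist frame_mid 0.66 (np.int64(308), np.int64(183)) [0.668 0.021 0.019]
wrist punch 0.79 (np.int64(339), np.int64(403)) [ 0.701 -0.23   0.008]
wrist holding_block 0.33 (np.int64(97), np.int64(239)) [ 0.482 -0.024  0.049]
```

View pics/scene0.png

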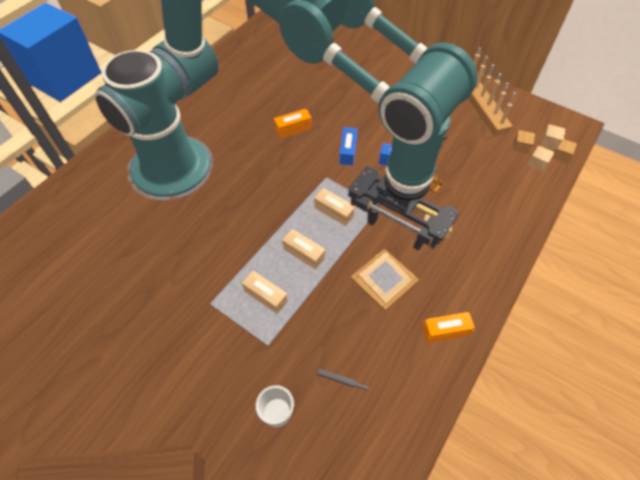

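View pics/side0.png

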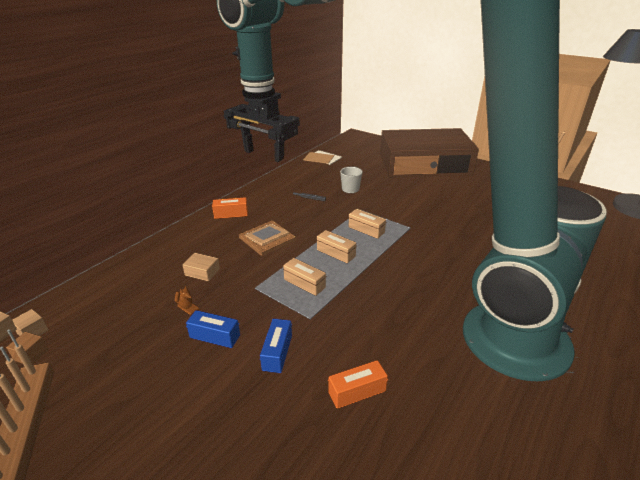

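View pics/wrist0.png

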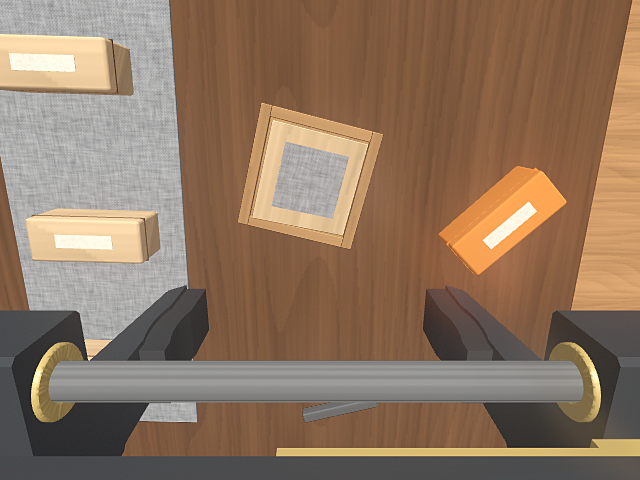

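Run:
```python
from h import *
P=[]
for c in ["scene","side","wrist"]:
    X=cloud(c,np.load(f"{c}_d0.npy")); d=np.load(f"{c}_d0.npy")
    X=X[d>0]
    for nm,x0,x1,y0,y1,z0,z1 in [("c1",.36,.58,.05,.2,.042,.06),("c2",.36,.58,-.1,.045,.042,.06),("c3",.36,.58,-.26,-.11,.042,.06),("mat",.32,.6,-.35,.3,.0025,.0065),("frame",.57,.77,-.08,.12,.008,.05)]:
        m=(X[:,0]>x0)&(X[:,0]<x1)&(X[:,1]>y0)&(X[:,1]<y1)&(X[:,2]>z0)&(X[:,2]<z1)
        if m.sum()>30:
            r=cv2.minAreaRect(X[m,:2].astype(np.float32)*1000)
            print(c,nm,m.sum(),np.round(r[0],1),np.round(r[1],1),round(r[2],1),"z",np.percentile(X[m,2],[5,50,95]).round(4))
            if nm=="frame":
                # plate inner
                q=X[m]; i=np.argsort(q[:,2])[-15:]; print(" top",q[i].mean(0).round(4), "x range z")
                for f in cv2.boxPoints(r): print("   ",f.round(0))
print(cams.camera_info("wrist"))
```

```text
scene c1 550 [461.4 115.5] [43.5 99.7] 88.8 z [0.045  0.0495 0.053 ]
scene c2 648 [469.4 -30.2] [ 41.5 100.1] 87.3 z [0.0454 0.0496 0.053 ]
scene c3 747 [ 462.4 -173. ] [ 40.5 101.3] 88.2 z [0.0462 0.05   0.0528]
scene mat 6776 [460.  -25.9] [279.9 648.1] 0.0 z [0.0026 0.004  0.0061]
scene frame 2053 [667.2  19.2] [115.9 115.8] 75.6 z [0.0097 0.0158 0.026 ]
 top [0.6343 0.0337 0.0292] x range z
    [597. -23.]
    [709. -51.]
    [738.  61.]
    [625.  90.]
side c1 510 [458.8 120.3] [ 41.6 101.4] 88.2 z [0.0436 0.0478 0.0498]
side c2 391 [467.5 -25.1] [ 42.5 101.4] 87.3 z [0.0442 0.0478 0.05  ]
side c3 316 [ 459.9 -169. ] [ 45.3 100. ] 88.1 z [0.0433 0.0476 0.0501]
side mat 1826 [482.5   8.1] [234.2 579.8] 0.2 z [0.0026 0.0033 0.0051]
side frame 828 [664.6  23.2] [116.3 118.6] 75.9 z [0.0086 0.0145 0.024 ]
 top [0.6256 0.0356 0.0261] x range z
    [593. -19.]
    [708. -48.]
    [736.  65.]
    [621.  94.]
wrist c1 6131 [468.1 119.2] [40.2 90. ] 88.3 z [0.0471 0.0495 0.051 ]
wrist c2 5055 [470.4 -26.5] [ 40.6 100.8] 88.4 z [0.0466 0.0495 0.0509]
wrist mat 37577 [465.4 -35.1] [438.1 197.3] 82.6 z [0.0027 0.0037 0.0049]
wrist frame 14074 [667.6  22.7] [114.  114.3] 75.9 z [0.0107 0.0158 0.0253]
 top [0.6266 0.0261 0.0276] x range z
    [598. -19.]
    [709. -46.]
    [737.  64.]
    [626.  92.]
{'camera_matrix': array([[394.7618717 ,   0.        , 315.50781665],
       [  0.        , 394.7618717 , 239.4549639 ],
       [  0.        ,   0.        ,   1.        ]]), 'R': array([[ 9.99999450e-01, -9.86115852e-04,  3.57674856e-04],
       [-1.04678784e-03, -9.60133492e-01,  2.79539947e-01],
       [ 6.77568351e-05, -2.79540168e-01, -9.60133996e-01]]), 't': array([-0.67494875, -0.03715004,  0.38921966])}
```

Emit:
{"op": "move_arm", "data": {"increments": [{"claw": 1,"tx": -15,"ty": 45,"tz": 14},{"claw": 1,"tx": -15,"ty": 45,"tz": 13},{"claw": 1,"ty": 45},{"claw": 1,"ty": 40},{"claw": 1}]}}

```text
$.increments[0]: bad value
```

Emit:
{"op": "move_arm", "data": {"increments": [{"claw": 1,"tx": -15,"ty": 45,"tz": 14,"ax": 0,"ay": 0,"az": 0},{"claw": 1,"tx": -15,"ty": 45,"tz": 13,"ax": 0,"ay": 0,"az": 0},{"claw": 1,"tx": 0,"ty": 45,"tz": 0,"ax": 0,"ay": 0,"az": 0},{"claw": 1,"tx": 0,"ty": 40,"tz": 0,"ax": 0,"ay": 0,"az": 0},{"claw": 1,"tx": 0,"ty": 0,"tz": 0,"ax": 0,"ay": 0,"az": 0}]}}

```text
t: 1.98
tool_pos: [0.6466, 0.0277, 0.0618]
eef_rot: [-1.571, -0.004, -0.004]
contact_force: [0.0, 1.1, 0.3]
opening: 0.0404
```

Emit:
{"op": "move_arm", "data": {"increments": [{"claw": 1,"tx": -2,"ty": 12,"tz": 0,"ax": 0,"ay": 0,"az": 0},{"claw": 1,"tx": 0,"ty": 0,"tz": 0,"ax": 0,"ay": 0,"az": 0},{"claw": 1,"tx": 0,"ty": 0,"tz": 0,"ax": 0,"ay": 0,"az": 0},{"claw": 1,"tx": 0,"ty": 0,"tz": 0,"ax": 0,"ay": 0,"az": 0},{"claw": 1,"tx": 0,"ty": 8,"tz": 0,"ax": 0,"ay": 0,"az": 0},{"claw": 1,"tx": 0,"ty": 8,"tz": 0,"ax": 0,"ay": 0,"az": 0},{"claw": 1,"tx": 0,"ty": 6,"tz": 0,"ax": 0,"ay": 0,"az": 0},{"claw": 1,"tx": 0,"ty": 6,"tz": 0,"ax": 0,"ay": 0,"az": 0},{"claw": 1,"tx": 0,"ty": 4,"tz": 0,"ax": 0,"ay": 0,"az": 0}]}}

```text
t: 3.1
tool_pos: [0.6504, 0.0275, 0.0225]
eef_rot: [-1.571, -0.012, -0.013]
contact_force: [-0.6, 0.6, 4.3]
opening: 0.0004
```

Emit:
{"op": "move_arm", "data": {"increments": [{"claw": 1,"tx": -2,"ty": 5,"tz": 0,"ax": 0,"ay": 0,"az": 0},{"claw": 1,"tx": -2,"ty": 5,"tz": 0,"ax": 0,"ay": 0,"az": 0},{"claw": 1,"tx": 0,"ty": 4,"tz": 0,"ax": 0,"ay": 0,"az": 0},{"claw": 1,"tx": 0,"ty": 4,"tz": 0,"ax": 0,"ay": 0,"az": 0},{"claw": 1,"tx": 0,"ty": 3,"tz": 0,"ax": 0,"ay": 0,"az": 0}]}}

```text
t: 3.72
tool_pos: [0.6487, 0.0279, 0.0121]
eef_rot: [-1.571, -0.014, -0.014]
contact_force: [-7.1, 1.0, 16.4]
opening: 0.0006
```

Emit:
{"op": "move_arm", "data": {"increments": [{"claw": 1,"tx": 0,"ty": 2,"tz": 0,"ax": 0,"ay": 0,"az": 0},{"claw": 1,"tx": 0,"ty": 0,"tz": 0,"ax": 0,"ay": 0,"az": 0},{"claw": 1,"tx": 0,"ty": -20,"tz": 0,"ax": 0,"ay": 0,"az": 0},{"claw": -1,"tx": 0,"ty": -50,"tz": 0,"ax": 0,"ay": 0,"az": 0},{"claw": -1,"tx": 0,"ty": -50,"tz": 0,"ax": 0,"ay": 0,"az": 0},{"claw": -1,"tx": -50,"ty": 0,"tz": 0,"ax": 0,"ay": 0,"az": 0},{"claw": -1,"tx": -50,"ty": 0,"tz": -20,"ax": 0,"ay": 0,"az": 0},{"claw": -1,"tx": -50,"ty": 0,"tz": -20,"ax": 0,"ay": 0,"az": 0},{"claw": -1,"tx": 0,"ty": 0,"tz": 0,"ax": 0,"ay": 10,"az": 0},{"claw": -1,"tx": 0,"ty": 0,"tz": 0,"ax": 0,"ay": 10,"az": 0},{"claw": -1,"tx": 0,"ty": 0,"tz": 0,"ax": 0,"ay": 10,"az": 0},{"claw": -1,"tx": 0,"ty": 0,"tz": 0,"ax": 0,"ay": 10,"az": 0},{"claw": -1,"tx": 0,"ty": 0,"tz": 0,"ax": 0,"ay": 10,"az": 0},{"claw": -1,"tx": 0,"ty": 0,"tz": 0,"ax": 0,"ay": 10,"az": 0},{"claw": -1,"tx": 0,"ty": 0,"tz": 0,"ax": 0,"ay": 10,"az": 0},{"claw": -1,"tx": 0,"ty": 0,"tz": 0,"ax": 0,"ay": 10,"az": 0}]}}

```text
t: 5.72
tool_pos: [0.4904, -0.0144, 0.1433]
eef_rot: [-1.253, 1.094, -1.128]
contact_force: [-0.3, -0.9, 0.1]
opening: 0.0881
```

```bash
cat >> h.py <<'E'
from scipy.spatial.transform import Rotation as Ro
def go(pos,yawdeg,tilt=0):
    """increments to reach tool pointing down, yaw about down axis (deg), jaw tilt deg about tool x"""
    s=get_state();R=Ro.from_rotvec(s["eef_rot"])
    T=Ro.from_euler('x',-90,degrees=True)*Ro.from_euler('y',yawdeg,degrees=True)*Ro.from_euler('x',tilt,degrees=True)
    print("t",round(s["t"],2),"pos",np.round(s["tool_pos"],4),"j",np.round(s["joints"],2),"open",round(s["opening"],4))
    print("dt",np.round(R.inv().apply(np.array(pos)-s["tool_pos"])*1000,1),"da",np.round((R.inv()*T).as_rotvec(degrees=True),1), "F",np.round(s["contact_force"],2),"M",np.round(s["moment"],3))
E
python3 - <<'E'
from h import *
im,d=cams.get_image("scene");save("pics/scene1.png",im)
X=cloud("scene",d)
m=(np.abs(X[...,0]-.667)<.08)&(np.abs(X[...,1]-.0215)<.08)&(X[...,2]>.006)&(d>0)
q=X[m];print(np.percentile(q[:,2],[5,50,95,99]).round(4))
for nm,x0,x1,y0,y1 in [("c1",.36,.58,.05,.2),("c2",.36,.58,-.1,.045),("c3",.36,.58,-.26,-.11)]:
    m=(X[...,0]>x0)&(X[...,0]<x1)&(X[...,1]>y0)&(X[...,1]<y1)&(X[...,2]>.042)&(X[...,2]<.06)
    if m.sum()>30: print(nm,cv2.minAreaRect(X[m][:,:2].astype(np.float32)*1000))
go([.469,-.027,.12],92)
E
```

```text
[0.0081 0.0119 0.015  0.0163]
c1 ((475.4217834472656, 114.60723876953125), (43.53422927856445, 72.51054382324219), 89.3087387084961)
c2 ((470.1268310546875, -31.44268035888672), (99.94938659667969, 40.91687774658203), 0.09484270960092545)
c3 ((462.6634521484375, -173.41722106933594), (40.54531478881836, 100.72484588623047), 88.17204284667969)
t 5.78 pos [ 0.4905 -0.0144  0.1434] j [-0.08 -0.02  2.11 -0.    1.03  1.37] open 0.0879
dt [  9.7  22.9 -23.4] da [-1.4  9.1  0.2] F [-0.03  0.44 -0.15] M [0.007 0.09  0.012]
```

Emit:
{"op": "move_arm", "data": {"increments": [{"claw": -1,"tx": 10,"ty": 23,"tz": -23,"ax": -1.4,"ay": 9,"az": 0},{"claw": -1,"tx": 0,"ty": 0,"tz": 0,"ax": 0,"ay": 0,"az": 0}]}}

```text
t: 6.02
tool_pos: [0.4697, -0.0274, 0.121]
eef_rot: [-1.196, 1.229, -1.236]
contact_force: [-0.8, -0.3, -0.1]
opening: 0.0883
```

Run:
```python
from h import *
im,d=cams.get_image("wrist");save("pics/w1.png",im);X=cloud("wrist",d)
m=(np.abs(X[...,0]-.469)<.1)&(np.abs(X[...,1]+.027)<.06)&(X[...,2]>.044)&(X[...,2]<.056)&(d>0)
print(m.sum());print(cv2.minAreaRect(X[m][:,:2].astype(np.float32)*1000))
go([.469,-.027,.013],92)
```

```text
11160
((472.5549621582031, -26.637353897094727), (40.1073112487793, 99.81090545654297), 88.23096466064453)
t 6.08 pos [ 0.472  -0.0274  0.1227] j [-0.11 -0.02  2.15 -0.    1.01  1.5 ] open 0.0882
dt [ -0.7 109.7  -3.7] da [-0.4  0.2  0.2] F [0.23 0.   0.94] M [0.083 0.073 0.045]
```

View pics/w1.png

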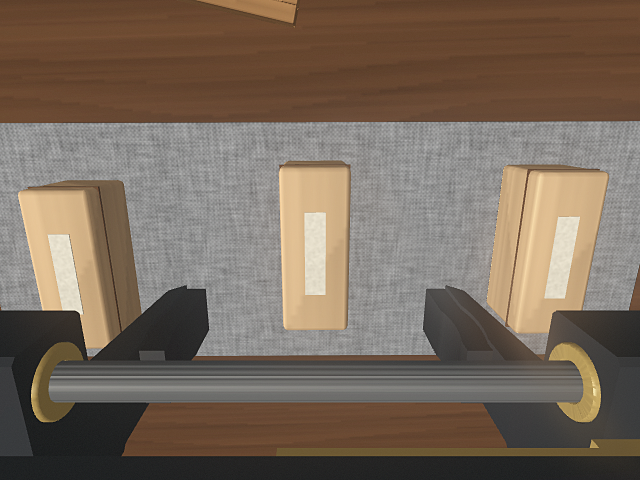

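Emit:
{"op": "move_arm", "data": {"increments": [{"claw": -1,"tx": 0,"ty": 45,"tz": -1,"ax": 0,"ay": 0,"az": 0},{"claw": -1,"tx": 0,"ty": 40,"tz": 0,"ax": 0,"ay": 0,"az": 0},{"claw": -1,"tx": 0,"ty": 22,"tz": 0,"ax": 0,"ay": 0,"az": 0},{"claw": 1,"tx": 0,"ty": 0,"tz": 0,"ax": 0,"ay": 0,"az": 0},{"claw": 1,"tx": 0,"ty": 0,"tz": 0,"ax": 0,"ay": 0,"az": 0},{"claw": 1,"tx": 0,"ty": 0,"tz": 0,"ax": 0,"ay": 0,"az": 0},{"claw": 1,"tx": 0,"ty": 0,"tz": 0,"ax": 0,"ay": 0,"az": 0},{"claw": 1,"tx": 0,"ty": 0,"tz": 0,"ax": 0,"ay": 0,"az": 0},{"claw": 1,"tx": 0,"ty": 0,"tz": 0,"ax": 0,"ay": 0,"az": 0}]}}

```text
t: 7.2
tool_pos: [0.4862, -0.0275, 0.0251]
eef_rot: [-1.185, 1.191, -1.236]
contact_force: [0.4, 0.2, -2.3]
opening: 0.0394
```

Run:
```python
from h import *
go([.471,-.027,.013],92)
print(get_state()['dq'])
```

```text
t 7.2 pos [ 0.4862 -0.0275  0.0251] j [-0.11  0.13  2.2  -0.    0.77  1.48] open 0.0394
dt [ -0.4  11.6 -15.6] da [-1.8  1.4  0.3] F [ 0.4   0.22 -2.29] M [ 0.113  0.007 -0.076]
[ 0.00056219 -0.00139569  0.00153296  0.00065918  0.00116725 -0.00064436]
```

Emit:
{"op": "move_arm", "data": {"increments": [{"claw": -0.3,"tx": 0,"ty": 0,"tz": 0,"ax": 0,"ay": 0,"az": 0},{"claw": -0.3,"tx": 0,"ty": 0,"tz": 0,"ax": 0,"ay": 0,"az": 0},{"claw": -0.3,"tx": 0,"ty": 11,"tz": -15,"ax": -1.8,"ay": 1.4,"az": 0},{"claw": -0.3,"tx": 0,"ty": 0,"tz": 0,"ax": 0,"ay": 0,"az": 0}]}}

```text
t: 7.7
tool_pos: [0.4699, -0.0274, 0.0127]
eef_rot: [-1.197, 1.236, -1.239]
contact_force: [0.2, -1.1, 0.2]
opening: 0.0573
```

Run:
```python
from h import *
go([.471,-.027,.013],92)
```

```text
t 7.7 pos [ 0.4699 -0.0274  0.0127] j [-0.11  0.15  2.22 -0.01  0.78  1.51] open 0.0573
dt [-0.4 -0.3  1. ] da [ 0.2 -0.1  0.3] F [ 0.17 -1.07  0.21] M [0.094 0.056 0.033]
```

Emit:
{"op": "move_arm", "data": {"increments": [{"claw": 1,"tx": 0,"ty": 0,"tz": 0,"ax": 0,"ay": 0,"az": 0},{"claw": 1,"tx": 0,"ty": 0,"tz": 0,"ax": 0,"ay": 0,"az": 0},{"claw": 1,"tx": 0,"ty": 0,"tz": 0,"ax": 0,"ay": 0,"az": 0},{"claw": 1,"tx": 0,"ty": 0,"tz": 0,"ax": 0,"ay": 0,"az": 0},{"claw": 1,"tx": 0,"ty": -20,"tz": 0,"ax": 0,"ay": 0,"az": 0},{"claw": 1,"tx": 0,"ty": -40,"tz": 0,"ax": 0,"ay": 0,"az": 0},{"claw": 1,"tx": 0,"ty": -40,"tz": 0,"ax": 0,"ay": 0,"az": 0},{"claw": 1,"tx": 0,"ty": -20,"tz": 0,"ax": 0,"ay": 0,"az": 0},{"claw": 1,"tx": 0,"ty": 0,"tz": 0,"ax": 0,"ay": 0,"az": 0}]}}

```text
t: 8.82
tool_pos: [0.4674, -0.0265, 0.133]
eef_rot: [-1.201, 1.241, -1.235]
contact_force: [-0.1, -0.3, -3.2]
opening: 0.0398
```

Run:
```python
from h import *
go([.471,-.027,.133],92)
```

```text
t 8.82 pos [ 0.4674 -0.0265  0.133 ] j [-0.11 -0.03  2.14 -0.01  1.04  1.51] open 0.0398
dt [0.4 0.  3.6] da [ 0.5 -0.1  0.3] F [-0.06 -0.33 -3.17] M [0.113 0.089 0.004]
```

Emit:
{"op": "move_arm", "data": {"increments": [{"claw": 1,"tx": 0,"ty": 0,"tz": 0,"ax": 9,"ay": 0,"az": 0},{"claw": 1,"tx": 0,"ty": 0,"tz": 0,"ax": 9,"ay": 0,"az": 0},{"claw": 1,"tx": 0,"ty": 0,"tz": 0,"ax": 0,"ay": 0,"az": 0},{"claw": 1,"tx": 0,"ty": 0,"tz": 0,"ax": 0,"ay": 0,"az": 0},{"claw": 1,"tx": 0,"ty": 0,"tz": 0,"ax": 0,"ay": 0,"az": 0}]}}

```text
t: 9.45
tool_pos: [0.4646, -0.0261, 0.1268]
eef_rot: [-0.976, 1.007, -1.369]
contact_force: [-0.0, 0.7, -1.9]
opening: 0.0395
```

Run:
```python
from h import *
go([.471,-.027,.133],92)
```

```text
t 9.45 pos [ 0.4646 -0.0261  0.1268] j [-0.13 -0.23  2.35  0.03  0.72  1.46] open 0.0395
dt [ 0.6 -4.   7.9] da [-17.1  -0.1   0.2] F [-0.03  0.66 -1.93] M [0.056 0.339 0.037]
```

Emit:
{"op": "move_arm", "data": {"increments": [{"claw": 1,"tx": 0,"ty": 0,"tz": 0,"ax": -9,"ay": 0,"az": 0},{"claw": 1,"tx": 0,"ty": 0,"tz": 0,"ax": -9,"ay": 0,"az": 0},{"claw": 1,"tx": 0,"ty": 0,"tz": 0,"ax": -9,"ay": 0,"az": 0},{"claw": 1,"tx": 0,"ty": 0,"tz": 0,"ax": -9,"ay": 0,"az": 0},{"claw": 1,"tx": 0,"ty": 0,"tz": 0,"ax": 0,"ay": 0,"az": 0},{"claw": 1,"tx": 0,"ty": 0,"tz": 0,"ax": 0,"ay": 0,"az": 0},{"claw": 1,"tx": 0,"ty": 0,"tz": 0,"ax": 0,"ay": 0,"az": 0}]}}

```text
t: 10.32
tool_pos: [0.4734, -0.0268, 0.1265]
eef_rot: [-1.439, 1.488, -1.054]
contact_force: [-0.7, 0.8, -2.9]
opening: 0.0398
```

Run:
```python
from h import *
go([.471,-.027,.133],92)
```

```text
t 10.32 pos [ 0.4734 -0.0268  0.1265] j [-0.09  0.22  1.92 -0.02  1.35  1.53] open 0.0398
dt [ 0.3 -5.3 -4.5] da [19.7 -0.2  0.3] F [-0.73  0.83 -2.87] M [ 0.082 -0.147  0.023]
```

Emit:
{"op": "move_arm", "data": {"increments": [{"claw": 1,"tx": 0,"ty": 0,"tz": 0,"ax": 7,"ay": 0,"az": 0},{"claw": 1,"tx": 0,"ty": 0,"tz": 0,"ax": 8,"ay": 0,"az": 0},{"claw": 1,"tx": 0,"ty": 0,"tz": 0,"ax": 0,"ay": 0,"az": 0},{"claw": 1,"tx": 0,"ty": 0,"tz": 0,"ax": 0,"ay": 0,"az": 0}]}}

```text
t: 10.82
tool_pos: [0.4715, -0.0268, 0.1291]
eef_rot: [-1.246, 1.287, -1.206]
contact_force: [0.9, 0.3, -2.3]
opening: 0.0396
```

```bash
cat > m.py <<'E'
from h import *
A=[]
for i in range(5):
    cams.get_image("side");s=get_state();A.append(np.r_[s["contact_force"],s["moment"]])
A=np.array(A);print("mean",A.mean(0).round(3),"sd",A.std(0).round(3))
go([.471,-.027,.133],92)
E
python3 m.py
```

```text
mean [-0.041 -0.31  -3.268  0.075  0.023  0.008] sd [0.369 0.431 0.447 0.023 0.012 0.026]
t 11.07 pos [ 0.4722 -0.0268  0.128 ] j [-0.1   0.03  2.09 -0.01  1.09  1.51] open 0.0394
dt [ 0.3 -4.9 -1.5] da [ 4.1 -0.2  0.3] F [ 0.67 -0.3  -2.81] M [0.102 0.026 0.009]
```

Emit:
{"op": "move_arm", "data": {"increments": [{"claw": 1,"tx": 0,"ty": 0,"tz": 0,"ax": 5,"ay": 0,"az": 0},{"claw": 1,"tx": 0,"ty": 0,"tz": 0,"ax": 5,"ay": 0,"az": 0},{"claw": 1,"tx": 0,"ty": 0,"tz": 0,"ax": 0,"ay": 0,"az": 0},{"claw": 1,"tx": 0,"ty": 0,"tz": 0,"ax": 0,"ay": 0,"az": 0},{"claw": 1,"tx": 0,"ty": 0,"tz": 0,"ax": 0,"ay": 0,"az": 0}]}}

```text
t: 11.7
tool_pos: [0.4744, -0.0269, 0.127]
eef_rot: [-1.122, 1.158, -1.287]
contact_force: [0.1, -0.9, -3.4]
opening: 0.0398
```

```bash
python3 m.py
```

```text
mean [ 0.111 -0.084 -2.376  0.065  0.158 -0.012] sd [0.642 0.462 0.534 0.015 0.022 0.029]
t 11.95 pos [ 0.4741 -0.0269  0.127 ] j [-0.11 -0.08  2.2   0.    0.92  1.5 ] open 0.0397
dt [ 0.2 -6.3 -2.5] da [-5.8 -0.1  0.3] F [-0.46  0.25 -1.85] M [ 0.046  0.119 -0.044]
```

Emit:
{"op": "move_arm", "data": {"increments": [{"claw": 1,"tx": 0,"ty": 0,"tz": -3,"ax": -5.8,"ay": 0,"az": 0},{"claw": 1,"tx": 0,"ty": 40,"tz": 0,"ax": 0,"ay": 0,"az": 0},{"claw": 1,"tx": 0,"ty": 40,"tz": 0,"ax": 0,"ay": 0,"az": 0},{"claw": 1,"tx": 0,"ty": 15,"tz": 0,"ax": 0,"ay": 0,"az": 0},{"claw": 1,"tx": 0,"ty": 0,"tz": 0,"ax": 0,"ay": 0,"az": 0}]}}

```text
t: 12.58
tool_pos: [0.474, -0.0276, 0.0315]
eef_rot: [-1.194, 1.233, -1.242]
contact_force: [-0.5, -0.4, -2.1]
opening: 0.0395
```

Run:
```python
from h import *
go([.471,-.027,.014],92)
```

```text
t 12.57 pos [ 0.474  -0.0276  0.0315] j [-0.11  0.12  2.2  -0.01  0.82  1.51] open 0.0395
dt [-0.6 17.5 -3.1] da [-0.1 -0.1  0.3] F [-0.52 -0.38 -2.06] M [0.095 0.118 0.005]
```

Emit:
{"op": "move_arm", "data": {"increments": [{"claw": 1,"tx": 0,"ty": 9,"tz": -2,"ax": 0,"ay": 0,"az": 0},{"claw": 1,"tx": 0,"ty": 7,"tz": -1,"ax": 0,"ay": 0,"az": 0},{"claw": 1,"tx": 0,"ty": 2,"tz": 0,"ax": 0,"ay": 0,"az": 0}]}}

```text
t: 12.95
tool_pos: [0.4738, -0.0279, 0.0157]
eef_rot: [-1.19, 1.228, -1.245]
contact_force: [0.6, -0.7, -2.6]
opening: 0.0398
```

Run:
```python
from h import *
go([.471,-.027,.013],92)
```

```text
t 12.95 pos [ 0.4738 -0.0279  0.0157] j [-0.11  0.14  2.22 -0.01  0.77  1.51] open 0.0398
dt [-0.8  2.6 -2.8] da [-0.4 -0.1  0.3] F [ 0.6  -0.71 -2.6 ] M [ 0.071  0.056 -0.026]
```

Emit:
{"op": "move_arm", "data": {"increments": [{"claw": 1,"tx": 0,"ty": 3,"tz": -1,"ax": -0.4,"ay": 0,"az": 0},{"claw": 1,"tx": 0,"ty": 1,"tz": 0,"ax": 0,"ay": 0,"az": 0},{"claw": -1,"tx": 0,"ty": 0,"tz": 0,"ax": 0,"ay": 0,"az": 0},{"claw": -1,"tx": 0,"ty": 0,"tz": 0,"ax": 0,"ay": 0,"az": 0},{"claw": -1,"tx": 0,"ty": 0,"tz": 0,"ax": 0,"ay": 0,"az": 0},{"claw": -1,"tx": 0,"ty": 0,"tz": 0,"ax": 0,"ay": 0,"az": 0},{"claw": -1,"tx": 0,"ty": -40,"tz": 0,"ax": 0,"ay": 0,"az": 0},{"claw": -1,"tx": 0,"ty": -50,"tz": 0,"ax": 0,"ay": 0,"az": 0},{"claw": -1,"tx": -50,"ty": -20,"tz": 0,"ax": 0,"ay": 0,"az": 0},{"claw": -1,"tx": -50,"ty": 0,"tz": 0,"ax": 0,"ay": 0,"az": 0},{"claw": -1,"tx": -40,"ty": 0,"tz": 0,"ax": 0,"ay": 0,"az": 0},{"claw": -1,"tx": 0,"ty": 0,"tz": 0,"ax": 0,"ay": 0,"az": 0}]}}

```text
t: 14.45
tool_pos: [0.4818, 0.1159, 0.1278]
eef_rot: [-1.187, 1.231, -1.246]
contact_force: [-0.3, -0.4, 0.5]
opening: 0.0881
```

Run:
```python
from h import *
im,d=cams.get_image("wrist");save("pics/w2.png",im);X=cloud("wrist",d)
for y in (.118,-.027):
    m=(np.abs(X[...,0]-.465)<.1)&(np.abs(X[...,1]-y)<.06)&(X[...,2]>.044)&(X[...,2]<.056)&(d>0)
    print(m.sum(),cv2.minAreaRect(X[m][:,:2].astype(np.float32)*1000))
go([.462,.118,.013],92)
```

```text
9884 ((461.68853759765625, 118.1286849975586), (40.18332290649414, 99.94121551513672), 88.20931243896484)
10450 ((472.9074401855469, -28.063390731811523), (41.126365661621094, 99.76469421386719), 88.57646942138672)
t 14.5 pos [0.4816 0.1147 0.1277] j [ 0.19  0.02  2.1  -0.01  1.02  1.8 ] open 0.0881
dt [ -3.  114.5 -20.6] da [-0.5 -0.4  0.3] F [ 0.36 -0.45  0.11] M [0.048 0.078 0.006]
```

View pics/w2.png

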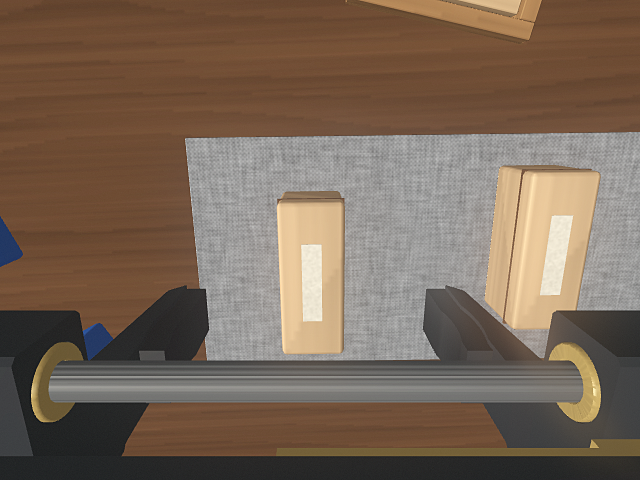

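Emit:
{"op": "move_arm", "data": {"increments": [{"claw": -1,"tx": -3,"ty": 40,"tz": -15,"ax": -0.5,"ay": 0,"az": 0},{"claw": -0.3,"tx": 0,"ty": 35,"tz": -10,"ax": 0,"ay": 0,"az": 0},{"claw": -0.3,"tx": 0,"ty": 20,"tz": -4,"ax": 0,"ay": 0,"az": 0},{"claw": -0.3,"tx": 0,"ty": 0,"tz": 0,"ax": 0,"ay": 0,"az": 0}]}}

```text
t: 15.0
tool_pos: [0.4526, 0.1142, 0.0303]
eef_rot: [-1.193, 1.239, -1.247]
contact_force: [-0.8, 0.1, 1.0]
opening: 0.06
```

Run:
```python
from h import *
go([.462,.118,.013],92)
```

```text
t 15.0 pos [0.4526 0.1142 0.0303] j [ 0.2   0.11  2.22 -0.01  0.82  1.82] open 0.06
dt [-4.3 17.2  9.3] da [ 0.  -0.5  0.4] F [-0.84  0.15  0.98] M [0.065 0.119 0.001]
```

Emit:
{"op": "move_arm", "data": {"increments": [{"claw": -0.3,"tx": -4,"ty": 17,"tz": 9,"ax": 0,"ay": 0,"az": 0},{"claw": 1,"tx": 0,"ty": 0,"tz": 0,"ax": 0,"ay": 0,"az": 0},{"claw": 1,"tx": 0,"ty": 0,"tz": 0,"ax": 0,"ay": 0,"az": 0},{"claw": 1,"tx": 0,"ty": 0,"tz": 0,"ax": 0,"ay": 0,"az": 0},{"claw": 1,"tx": 0,"ty": 0,"tz": 0,"ax": 0,"ay": 0,"az": 0},{"claw": 1,"tx": 0,"ty": 0,"tz": 0,"ax": 0,"ay": 0,"az": 0}]}}

```text
t: 15.75
tool_pos: [0.4641, 0.1156, 0.0167]
eef_rot: [-1.188, 1.238, -1.25]
contact_force: [0.7, -0.1, -2.4]
opening: 0.0396
```

Emit:
{"op": "move_arm", "data": {"increments": [{"claw": 1,"tx": 0,"ty": -20,"tz": 0,"ax": 0,"ay": 0,"az": 0},{"claw": 1,"tx": 0,"ty": -40,"tz": 0,"ax": 0,"ay": 0,"az": 0},{"claw": 1,"tx": 0,"ty": -40,"tz": 0,"ax": 0,"ay": 0,"az": 0},{"claw": 1,"tx": 0,"ty": -20,"tz": 0,"ax": 0,"ay": 0,"az": 0},{"claw": 1,"tx": 0,"ty": 0,"tz": 0,"ax": 9,"ay": 0,"az": 0},{"claw": 1,"tx": 0,"ty": 0,"tz": 0,"ax": 9,"ay": 0,"az": 0},{"claw": 1,"tx": 0,"ty": 0,"tz": 0,"ax": 0,"ay": 0,"az": 0},{"claw": 1,"tx": 0,"ty": 0,"tz": 0,"ax": 0,"ay": 0,"az": 0},{"claw": 1,"tx": 0,"ty": 0,"tz": 0,"ax": 0,"ay": 0,"az": 0},{"claw": 1,"tx": 0,"ty": 0,"tz": 0,"ax": 0,"ay": 0,"az": 0}]}}

```text
t: 17.0
tool_pos: [0.4637, 0.1164, 0.1408]
eef_rot: [-0.96, 0.996, -1.386]
contact_force: [-1.2, -0.1, -2.0]
opening: 0.0397
```

```bash
python3 m.py
```

```text
mean [ 0.186  0.348 -2.556  0.064  0.323  0.017] sd [0.67  0.174 0.403 0.03  0.029 0.029]
t 17.25 pos [0.4628 0.1163 0.1402] j [ 0.27 -0.22  2.32 -0.15  0.74  1.98] open 0.0397
dt [142.7  12.5  11.6] da [-18.2  -0.6   0.5] F [-0.37  0.06 -2.42] M [ 0.058  0.343 -0.002]
```

Emit:
{"op": "move_arm", "data": {"increments": [{"claw": 1,"tx": 0,"ty": 0,"tz": 0,"ax": -9,"ay": 0,"az": 0},{"claw": 1,"tx": 0,"ty": 0,"tz": 0,"ax": -9,"ay": 0,"az": 0},{"claw": 1,"tx": 0,"ty": 0,"tz": 0,"ax": -9,"ay": 0,"az": 0},{"claw": 1,"tx": 0,"ty": 0,"tz": 0,"ax": -9,"ay": 0,"az": 0},{"claw": 1,"tx": 0,"ty": 0,"tz": 0,"ax": 0,"ay": 0,"az": 0},{"claw": 1,"tx": 0,"ty": 0,"tz": 0,"ax": 0,"ay": 0,"az": 0},{"claw": 1,"tx": 0,"ty": 0,"tz": 0,"ax": 0,"ay": 0,"az": 0},{"claw": 1,"tx": 0,"ty": 0,"tz": 0,"ax": 0,"ay": 0,"az": 0}]}}

```text
t: 18.25
tool_pos: [0.4611, 0.1164, 0.1394]
eef_rot: [-1.421, 1.478, -1.071]
contact_force: [0.4, -0.5, -1.9]
opening: 0.04
```

```bash
python3 m.py
```

```text
mean [-0.433  0.288 -2.693  0.06  -0.147 -0.016] sd [0.559 0.401 0.31  0.019 0.03  0.025]
t 18.5 pos [0.4617 0.1164 0.1391] j [0.15 0.19 1.92 0.06 1.35 1.75] open 0.0397
dt [142.8   1.6  17.1] da [18.5 -0.6  0.3] F [ 0.54  0.9  -2.99] M [ 0.077 -0.161 -0.056]
```

Emit:
{"op": "move_arm", "data": {"increments": [{"claw": 1,"tx": 0,"ty": 0,"tz": 0,"ax": 7,"ay": 0,"az": 0},{"claw": 1,"tx": 0,"ty": 0,"tz": 0,"ax": 8,"ay": 0,"az": 0},{"claw": 1,"tx": 0,"ty": 0,"tz": 0,"ax": 0,"ay": 0,"az": 0},{"claw": 1,"tx": 0,"ty": 0,"tz": 0,"ax": 0,"ay": 0,"az": 0}]}}

```text
t: 19.0
tool_pos: [0.4617, 0.1164, 0.139]
eef_rot: [-1.234, 1.283, -1.218]
contact_force: [0.5, 1.2, -2.2]
opening: 0.0393
```

```bash
python3 m.py
```

```text
mean [ 0.198  0.117 -2.425  0.085  0.085  0.006] sd [0.939 0.378 0.358 0.029 0.018 0.033]
t 19.25 pos [0.4621 0.1162 0.1384] j [0.19 0.01 2.08 0.01 1.1  1.8 ] open 0.0395
dt [142.6   5.4  15.7] da [ 3.3 -0.6  0.4] F [-0.22  0.62 -2.5 ] M [0.077 0.098 0.059]
```

Emit:
{"op": "move_arm", "data": {"increments": [{"claw": 1,"tx": 0,"ty": 0,"tz": 0,"ax": 5,"ay": 0,"az": 0},{"claw": 1,"tx": 0,"ty": 0,"tz": 0,"ax": 4,"ay": 0,"az": 0},{"claw": 1,"tx": 0,"ty": 0,"tz": 0,"ax": 0,"ay": 0,"az": 0},{"claw": 1,"tx": 0,"ty": 0,"tz": 0,"ax": 0,"ay": 0,"az": 0},{"claw": 1,"tx": 0,"ty": 0,"tz": 0,"ax": 0,"ay": 0,"az": 0}]}}

```text
t: 19.88
tool_pos: [0.4643, 0.116, 0.1378]
eef_rot: [-1.121, 1.166, -1.294]
contact_force: [0.3, 0.3, -2.8]
opening: 0.0398
```

```bash
python3 m.py
```

```text
mean [-0.223  0.109 -2.638  0.072  0.162 -0.009] sd [0.223 0.433 0.469 0.036 0.038 0.036]
t 20.12 pos [0.464  0.116  0.1377] j [ 0.22 -0.08  2.18 -0.04  0.95  1.85] open 0.0396
dt [142.5   7.   13. ] da [-5.6 -0.6  0.4] F [-0.12  0.4  -2.99] M [0.062 0.17  0.038]
```

Emit:
{"op": "move_arm", "data": {"increments": [{"claw": 1,"tx": 0,"ty": 0,"tz": -3,"ax": -5.6,"ay": 0,"az": 0},{"claw": 1,"tx": 0,"ty": 45,"tz": 0,"ax": 0,"ay": 0,"az": 0},{"claw": 1,"tx": 0,"ty": 40,"tz": 0,"ax": 0,"ay": 0,"az": 0},{"claw": 1,"tx": 0,"ty": 15,"tz": 0,"ax": 0,"ay": 0,"az": 0},{"claw": 1,"tx": 0,"ty": 0,"tz": 0,"ax": 0,"ay": 0,"az": 0}]}}

```text
t: 20.75
tool_pos: [0.4641, 0.116, 0.0373]
eef_rot: [-1.189, 1.239, -1.249]
contact_force: [0.2, 0.4, -2.2]
opening: 0.0396
```

Run:
```python
from h import *
go([.462,.116,.016],92)
```

```text
t 20.75 pos [0.4641 0.116  0.0373] j [ 0.2   0.12  2.19 -0.01  0.83  1.82] open 0.0396
dt [ 0.  21.3 -2.1] da [-0.2 -0.6  0.3] F [ 0.22  0.38 -2.21] M [0.027 0.072 0.019]
```

Emit:
{"op": "move_arm", "data": {"increments": [{"claw": 1,"tx": 0,"ty": 12,"tz": -3,"ax": 0,"ay": 0,"az": 0},{"claw": 1,"tx": 0,"ty": 9,"tz": -2,"ax": 0,"ay": 0,"az": 0},{"claw": 1,"tx": 0,"ty": 3,"tz": 0,"ax": 0,"ay": 0,"az": 0},{"claw": 1,"tx": 0,"ty": 2,"tz": 0,"ax": 0,"ay": 0,"az": 0}]}}

```text
t: 21.25
tool_pos: [0.4616, 0.1168, 0.0154]
eef_rot: [-1.186, 1.236, -1.25]
contact_force: [-10.7, -2.3, 27.6]
opening: 0.0396
```

Emit:
{"op": "move_arm", "data": {"increments": [{"claw": 1,"tx": 0,"ty": -1,"tz": 0,"ax": 0,"ay": 0,"az": 0},{"claw": -1,"tx": 0,"ty": 0,"tz": 0,"ax": 0,"ay": 0,"az": 0},{"claw": -1,"tx": 0,"ty": 0,"tz": 0,"ax": 0,"ay": 0,"az": 0},{"claw": -1,"tx": 0,"ty": 0,"tz": 0,"ax": 0,"ay": 0,"az": 0},{"claw": -1,"tx": 0,"ty": 0,"tz": 0,"ax": 0,"ay": 0,"az": 0},{"claw": -1,"tx": 0,"ty": -40,"tz": 0,"ax": 0,"ay": 0,"az": 0},{"claw": -1,"tx": 0,"ty": -50,"tz": 0,"ax": 0,"ay": 0,"az": 0},{"claw": -1,"tx": 55,"ty": -20,"tz": 0,"ax": 0,"ay": 0,"az": 0},{"claw": -1,"tx": 60,"ty": 0,"tz": 0,"ax": 0,"ay": 0,"az": 0},{"claw": -1,"tx": 60,"ty": 0,"tz": 0,"ax": 0,"ay": 0,"az": 0},{"claw": -1,"tx": 60,"ty": 0,"tz": 0,"ax": 0,"ay": 0,"az": 0},{"claw": -1,"tx": 50,"ty": 0,"tz": 0,"ax": 0,"ay": 0,"az": 0},{"claw": -1,"tx": 0,"ty": 0,"tz": 0,"ax": 0,"ay": 0,"az": 0}]}}

```text
t: 22.88
tool_pos: [0.452, -0.1752, 0.1349]
eef_rot: [-1.182, 1.223, -1.252]
contact_force: [0.2, -0.2, -0.7]
opening: 0.088
```

Run:
```python
from h import *
im,d=cams.get_image("wrist");save("pics/w3.png",im);X=cloud("wrist",d)
for y in (-.171,-.027):
    m=(np.abs(X[...,0]-.465)<.1)&(np.abs(X[...,1]-y)<.06)&(X[...,2]>.044)&(X[...,2]<.056)&(d>0)
    print(m.sum(),cv2.minAreaRect(X[m][:,:2].astype(np.float32)*1000))
go([.461,-.170,.013],92)
im,d=cams.get_image("side");save("pics/s3.png",im)
```

```text
10289 ((462.45855712890625, -167.97232055664062), (39.86248779296875, 99.8343505859375), 88.42532348632812)
11104 ((472.7876892089844, -26.269285202026367), (40.817840576171875, 100.12618255615234), 88.56204986572266)
t 22.93 pos [ 0.4518 -0.1736  0.1346] j [-0.42 -0.02  2.12  0.    1.02  1.19] open 0.0883
dt [ -4.7 121.7   7.1] da [-0.9 -0.3  0.3] F [ 0.34 -0.02  0.17] M [ 0.06   0.069 -0.018]
```

View pics/s3.png

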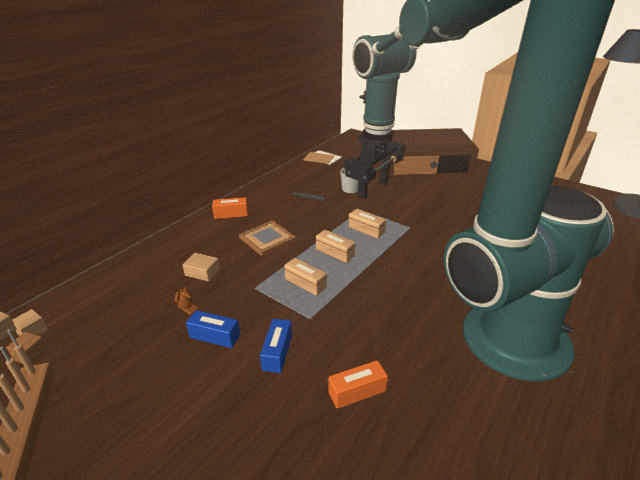

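Emit:
{"op": "move_arm", "data": {"increments": [{"claw": -1,"tx": -5,"ty": 45,"tz": 4,"ax": -0.9,"ay": 0,"az": 0},{"claw": -0.3,"tx": 0,"ty": 40,"tz": 0,"ax": 0,"ay": 0,"az": 0},{"claw": -0.3,"tx": 0,"ty": 20,"tz": 0,"ax": 0,"ay": 0,"az": 0},{"claw": -0.3,"tx": 0,"ty": 0,"tz": 0,"ax": 0,"ay": 0,"az": 0}]}}

```text
t: 23.48
tool_pos: [0.458, -0.162, 0.0273]
eef_rot: [-1.197, 1.229, -1.236]
contact_force: [-0.6, -0.1, -0.2]
opening: 0.06
```

Run:
```python
from h import *
go([.4620,-.169,.013],92)
```

```text
t 23.48 pos [ 0.458  -0.162   0.0273] j [-0.39  0.15  2.18 -0.    0.81  1.22] open 0.06
dt [ 6.8 14.4  4.2] da [-0.1  0.2  0.2] F [-0.61 -0.09 -0.21] M [0.096 0.096 0.001]
```

Emit:
{"op": "move_arm", "data": {"increments": [{"claw": -0.3,"tx": 6.5,"ty": 14,"tz": 4,"ax": 0,"ay": 0,"az": 0},{"claw": 1,"tx": 0,"ty": 0,"tz": 0,"ax": 0,"ay": 0,"az": 0},{"claw": 1,"tx": 0,"ty": 0,"tz": 0,"ax": 0,"ay": 0,"az": 0},{"claw": 1,"tx": 0,"ty": 0,"tz": 0,"ax": 0,"ay": 0,"az": 0},{"claw": 1,"tx": 0,"ty": 0,"tz": 0,"ax": 0,"ay": 0,"az": 0},{"claw": 1,"tx": 0,"ty": 0,"tz": 0,"ax": 0,"ay": 0,"az": 0}]}}

```text
t: 24.22
tool_pos: [0.4639, -0.1684, 0.015]
eef_rot: [-1.196, 1.224, -1.237]
contact_force: [0.3, -0.6, -3.4]
opening: 0.0395
```

Emit:
{"op": "move_arm", "data": {"increments": [{"claw": 1,"tx": 0,"ty": -20,"tz": 0,"ax": 0,"ay": 0,"az": 0},{"claw": 1,"tx": 0,"ty": -40,"tz": 0,"ax": 0,"ay": 0,"az": 0},{"claw": 1,"tx": 0,"ty": -40,"tz": 0,"ax": 0,"ay": 0,"az": 0},{"claw": 1,"tx": 0,"ty": -20,"tz": 0,"ax": 0,"ay": 0,"az": 0},{"claw": 1,"tx": 0,"ty": 0,"tz": 0,"ax": 9,"ay": 0,"az": 0},{"claw": 1,"tx": 0,"ty": 0,"tz": 0,"ax": 9,"ay": 0,"az": 0},{"claw": 1,"tx": 0,"ty": 0,"tz": 0,"ax": 0,"ay": 0,"az": 0},{"claw": 1,"tx": 0,"ty": 0,"tz": 0,"ax": 0,"ay": 0,"az": 0},{"claw": 1,"tx": 0,"ty": 0,"tz": 0,"ax": 0,"ay": 0,"az": 0},{"claw": 1,"tx": 0,"ty": 0,"tz": 0,"ax": 0,"ay": 0,"az": 0}]}}

```text
t: 25.48
tool_pos: [0.4631, -0.1673, 0.1384]
eef_rot: [-0.964, 0.987, -1.369]
contact_force: [0.2, 0.4, -2.8]
opening: 0.0395
```

```bash
python3 m.py
```

```text
mean [-0.022  0.183 -2.709  0.098  0.374  0.01 ] sd [0.73  0.415 0.411 0.026 0.026 0.031]
t 25.73 pos [ 0.4623 -0.1671  0.1379] j [-0.49 -0.18  2.3   0.2   0.75  0.98] open 0.0398
dt [-140.3    5.6    3.1] da [-18.2   0.4   0.2] F [-0.99  0.73 -3.26] M [0.076 0.404 0.067]
```

Emit:
{"op": "move_arm", "data": {"increments": [{"claw": 1,"tx": 0,"ty": 0,"tz": 0,"ax": -9,"ay": 0,"az": 0},{"claw": 1,"tx": 0,"ty": 0,"tz": 0,"ax": -9,"ay": 0,"az": 0},{"claw": 1,"tx": 0,"ty": 0,"tz": 0,"ax": -9,"ay": 0,"az": 0},{"claw": 1,"tx": 0,"ty": 0,"tz": 0,"ax": -9,"ay": 0,"az": 0},{"claw": 1,"tx": 0,"ty": 0,"tz": 0,"ax": 0,"ay": 0,"az": 0},{"claw": 1,"tx": 0,"ty": 0,"tz": 0,"ax": 0,"ay": 0,"az": 0},{"claw": 1,"tx": 0,"ty": 0,"tz": 0,"ax": 0,"ay": 0,"az": 0},{"claw": 1,"tx": 0,"ty": 0,"tz": 0,"ax": 0,"ay": 0,"az": 0}]}}

```text
t: 26.72
tool_pos: [0.4612, -0.1669, 0.137]
eef_rot: [-1.427, 1.469, -1.063]
contact_force: [-0.1, -0.3, -2.7]
opening: 0.0395
```

```bash
python3 m.py
```

```text
mean [-0.03   0.109 -3.171  0.071 -0.19  -0.018] sd [0.343 0.543 0.343 0.019 0.018 0.023]
t 26.98 pos [ 0.4617 -0.1669  0.1367] j [-0.33  0.21  1.9  -0.1   1.34  1.31] open 0.0397
dt [-140.2    1.3    5.5] da [18.5  0.1  0.3] F [-0.58  0.28 -3.23] M [ 0.048 -0.216 -0.024]
```

Emit:
{"op": "move_arm", "data": {"increments": [{"claw": 1,"tx": 0,"ty": 0,"tz": 0,"ax": 7,"ay": 0,"az": 0},{"claw": 1,"tx": 0,"ty": 0,"tz": 0,"ax": 8,"ay": 0,"az": 0},{"claw": 1,"tx": 0,"ty": 0,"tz": 0,"ax": 0,"ay": 0,"az": 0},{"claw": 1,"tx": 0,"ty": 0,"tz": 0,"ax": 0,"ay": 0,"az": 0}]}}

```text
t: 27.48
tool_pos: [0.4616, -0.167, 0.1366]
eef_rot: [-1.24, 1.274, -1.208]
contact_force: [0.1, 0.8, -2.6]
opening: 0.0397
```

```bash
python3 m.py
```

```text
mean [ 1.270e-01 -1.460e-01 -3.034e+00  6.000e-02  3.800e-02  1.000e-03] sd [0.212 0.298 0.412 0.032 0.029 0.04 ]
t 27.73 pos [ 0.462  -0.1668  0.136 ] j [-0.38  0.04  2.06 -0.03  1.09  1.24] open 0.0399
dt [-140.     2.     4.7] da [3.3 0.2 0.3] F [-0.05  0.26 -2.89] M [ 0.051  0.028 -0.045]
```

Emit:
{"op": "move_arm", "data": {"increments": [{"claw": 1,"tx": 0,"ty": 0,"tz": 0,"ax": 5,"ay": 0,"az": 0},{"claw": 1,"tx": 0,"ty": 0,"tz": 0,"ax": 4,"ay": 0,"az": 0},{"claw": 1,"tx": 0,"ty": 0,"tz": 0,"ax": 0,"ay": 0,"az": 0},{"claw": 1,"tx": 0,"ty": 0,"tz": 0,"ax": 0,"ay": 0,"az": 0},{"claw": 1,"tx": 0,"ty": 0,"tz": 0,"ax": 0,"ay": 0,"az": 0}]}}

```text
t: 28.35
tool_pos: [0.4641, -0.1669, 0.1354]
eef_rot: [-1.127, 1.156, -1.279]
contact_force: [-0.8, -0.9, -2.8]
opening: 0.0399
```

```bash
python3 m.py
```

```text
mean [-0.106  0.172 -3.034  0.095  0.179  0.027] sd [0.587 0.521 0.556 0.044 0.02  0.019]
t 28.6 pos [ 0.4638 -0.1668  0.1353] j [-0.42 -0.05  2.16  0.04  0.95  1.16] open 0.0399
dt [-139.9    2.     2.8] da [-5.6  0.3  0.2] F [ 0.05  0.32 -3.23] M [0.077 0.182 0.05 ]
```

Emit:
{"op": "move_arm", "data": {"increments": [{"claw": 1,"tx": 0,"ty": 0,"tz": -3,"ax": -5.6,"ay": 0,"az": 0},{"claw": 1,"tx": 0,"ty": 45,"tz": -1,"ax": 0,"ay": 0,"az": 0},{"claw": 1,"tx": 0,"ty": 40,"tz": -1,"ax": 0,"ay": 0,"az": 0},{"claw": 1,"tx": 0,"ty": 18,"tz": -1,"ax": 0,"ay": 0,"az": 0},{"claw": 1,"tx": 0,"ty": 0,"tz": 0,"ax": 0,"ay": 0,"az": 0}]}}

```text
t: 29.22
tool_pos: [0.4603, -0.168, 0.031]
eef_rot: [-1.198, 1.227, -1.236]
contact_force: [1.0, -0.2, -2.5]
opening: 0.0397
```

Run:
```python
from h import *
go([.462,-.168,.016],92)
```

```text
t 29.23 pos [ 0.4603 -0.168   0.031 ] j [-0.4   0.15  2.17 -0.01  0.82  1.21] open 0.0397
dt [-0.2 15.   1.7] da [-0.1  0.3  0.3] F [ 0.95 -0.16 -2.49] M [0.059 0.036 0.023]
```

Emit:
{"op": "move_arm", "data": {"increments": [{"claw": 1,"tx": 0,"ty": 10,"tz": 0,"ax": 0,"ay": 0,"az": 0},{"claw": 1,"tx": 0,"ty": 6,"tz": 0,"ax": 0,"ay": 0,"az": 0},{"claw": 1,"tx": 0,"ty": 2,"tz": 0,"ax": 0,"ay": 0,"az": 0},{"claw": 1,"tx": 0,"ty": 1,"tz": 0,"ax": 0,"ay": 0,"az": 0}]}}

```text
t: 29.72
tool_pos: [0.4628, -0.1691, 0.0147]
eef_rot: [-1.196, 1.224, -1.239]
contact_force: [-5.6, 1.6, 9.1]
opening: 0.04
```

On the mat. Release and go back to the first-row case at y≈0.117.

Emit:
{"op": "move_arm", "data": {"increments": [{"claw": -1,"tx": 0,"ty": 0,"tz": 0,"ax": 0,"ay": 0,"az": 0},{"claw": -1,"tx": 0,"ty": 0,"tz": 0,"ax": 0,"ay": 0,"az": 0},{"claw": -1,"tx": 0,"ty": 0,"tz": 0,"ax": 0,"ay": 0,"az": 0},{"claw": -1,"tx": 0,"ty": 0,"tz": 0,"ax": 0,"ay": 0,"az": 0},{"claw": -1,"tx": 0,"ty": -40,"tz": 0,"ax": 0,"ay": 0,"az": 0},{"claw": -1,"tx": 0,"ty": -50,"tz": 0,"ax": 0,"ay": 0,"az": 0},{"claw": -1,"tx": -55,"ty": -20,"tz": 0,"ax": 0,"ay": 0,"az": 0},{"claw": -1,"tx": -60,"ty": 0,"tz": 0,"ax": 0,"ay": 0,"az": 0},{"claw": -1,"tx": -60,"ty": 0,"tz": 0,"ax": 0,"ay": 0,"az": 0},{"claw": -1,"tx": -60,"ty": 0,"tz": 0,"ax": 0,"ay": 0,"az": 0},{"claw": -1,"tx": -50,"ty": 0,"tz": 0,"ax": 0,"ay": 0,"az": 0},{"claw": -1,"tx": 0,"ty": 0,"tz": 0,"ax": 0,"ay": 0,"az": 0}]}}

```text
t: 31.22
tool_pos: [0.4764, 0.1231, 0.1301]
eef_rot: [-1.185, 1.217, -1.249]
contact_force: [-0.1, -0.2, -0.3]
opening: 0.0885
```

Run:
```python
from h import *
im,d=cams.get_image("wrist");save("pics/w4.png",im);X=cloud("wrist",d)
m=(np.abs(X[...,0]-.465)<.1)&(np.abs(X[...,1]-.117)<.06)&(X[...,2]>.044)&(X[...,2]<.056)&(d>0)
print(m.sum(),cv2.minAreaRect(X[m][:,:2].astype(np.float32)*1000))
go([.462,.117,.013],92)
```

```text
9872 ((460.35223388671875, 116.19551849365234), (40.12901306152344, 99.46537017822266), 87.31706237792969)
t 31.27 pos [0.4762 0.1217 0.1299] j [ 0.21  0.    2.11 -0.01  1.01  1.82] open 0.0882
dt [  4.2 116.7 -16.1] da [-1.  -0.1  0.5] F [-0.44 -0.45  0.14] M [ 0.072  0.063 -0.018]
```

Emit:
{"op": "move_arm", "data": {"increments": [{"claw": -1,"tx": 4,"ty": 45,"tz": -10,"ax": -1,"ay": 0.6,"az": 0},{"claw": -0.3,"tx": 0,"ty": 40,"tz": -2,"ax": 0,"ay": 0,"az": 0},{"claw": -0.3,"tx": 0,"ty": 16,"tz": 0,"ax": 0,"ay": 0,"az": 0},{"claw": -0.3,"tx": 0,"ty": 0,"tz": 0,"ax": 0,"ay": 0,"az": 0}]}}

```text
t: 31.78
tool_pos: [0.4666, 0.1129, 0.0279]
eef_rot: [-1.189, 1.239, -1.254]
contact_force: [0.1, -0.3, 0.2]
opening: 0.0604
```

Run:
```python
from h import *
go([.4615,.1165,.013],92.5)
```

```text
t 31.77 pos [0.4666 0.1129 0.0279] j [ 0.19  0.14  2.19 -0.01  0.81  1.82] open 0.0604
dt [-3.4 14.8 -5.4] da [-0.2 -0.4  0.5] F [ 0.09 -0.33  0.16] M [0.07  0.084 0.079]
```

Emit:
{"op": "move_arm", "data": {"increments": [{"claw": -0.3,"tx": -3,"ty": 14,"tz": -5,"ax": 0,"ay": 0,"az": 0},{"claw": 1,"tx": 0,"ty": 0,"tz": 0,"ax": 0,"ay": 0,"az": 0},{"claw": 1,"tx": 0,"ty": 0,"tz": 0,"ax": 0,"ay": 0,"az": 0},{"claw": 1,"tx": 0,"ty": 0,"tz": 0,"ax": 0,"ay": 0,"az": 0},{"claw": 1,"tx": 0,"ty": 0,"tz": 0,"ax": 0,"ay": 0,"az": 0},{"claw": 1,"tx": 0,"ty": 0,"tz": 0,"ax": 0,"ay": 0,"az": 0},{"claw": 1,"tx": 0,"ty": -20,"tz": 0,"ax": 0,"ay": 0,"az": 0},{"claw": 1,"tx": 0,"ty": -40,"tz": 0,"ax": 0,"ay": 0,"az": 0},{"claw": 1,"tx": 0,"ty": -40,"tz": 0,"ax": 0,"ay": 0,"az": 0},{"claw": 1,"tx": 0,"ty": -20,"tz": 0,"ax": 0,"ay": 0,"az": 0},{"claw": 1,"tx": 0,"ty": 0,"tz": 0,"ax": 5,"ay": 0,"az": 0},{"claw": 1,"tx": 0,"ty": 0,"tz": 0,"ax": 0,"ay": 0,"az": 0},{"claw": 1,"tx": 0,"ty": 0,"tz": 0,"ax": 0,"ay": 0,"az": 0},{"claw": 1,"tx": 0,"ty": 0,"tz": 0,"ax": 0,"ay": 0,"az": 0},{"claw": 1,"tx": 0,"ty": 0,"tz": 0,"ax": 0,"ay": 0,"az": 0},{"claw": 1,"tx": 0,"ty": 0,"tz": 0,"ax": 0,"ay": 0,"az": 0}]}}

```text
t: 33.78
tool_pos: [0.4614, 0.1167, 0.1374]
eef_rot: [-1.127, 1.174, -1.295]
contact_force: [-0.0, 1.2, -3.3]
opening: 0.0397
```

```bash
sed -i 's/range(5)/range(12)/' m.py; python3 m.py
```

```text
mean [-0.015 -0.238 -2.468  0.085  0.113  0.01 ] sd [0.516 0.501 0.39  0.022 0.02  0.028]
t 34.38 pos [0.4614 0.1168 0.1378] j [ 0.22 -0.08  2.18 -0.04  0.96  1.86] open 0.04
dt [143.1   7.6  16.3] da [-5.2 -0.9  0.6] F [ 0.35  0.66 -2.85] M [ 0.112  0.066 -0.003]
```

Emit:
{"op": "move_arm", "data": {"increments": [{"claw": 1,"tx": 0,"ty": 0,"tz": 0,"ax": -5,"ay": 0,"az": 0},{"claw": 1,"tx": 0,"ty": 0,"tz": 0,"ax": -5,"ay": 0,"az": 0},{"claw": 1,"tx": 0,"ty": 0,"tz": 0,"ax": 0,"ay": 0,"az": 0},{"claw": 1,"tx": 0,"ty": 0,"tz": 0,"ax": 0,"ay": 0,"az": 0},{"claw": 1,"tx": 0,"ty": 0,"tz": 0,"ax": 0,"ay": 0,"az": 0},{"claw": 1,"tx": 0,"ty": 0,"tz": 0,"ax": 0,"ay": 0,"az": 0}]}}

```text
t: 35.12
tool_pos: [0.4601, 0.1169, 0.1377]
eef_rot: [-1.253, 1.306, -1.21]
contact_force: [-0.3, 0.2, -2.5]
opening: 0.0398
```

```bash
python3 m.py
```

```text
mean [ 0.154  0.017 -2.491  0.067  0.048  0.015] sd [0.436 0.46  0.341 0.032 0.02  0.035]
t 35.73 pos [0.4606 0.1169 0.1377] j [0.19 0.03 2.07 0.01 1.13 1.8 ] open 0.0398
dt [143.2   4.4  18. ] da [ 4.9 -0.9  0.5] F [-0.14  0.5  -2.36] M [0.098 0.074 0.002]
```

Emit:
{"op": "move_arm", "data": {"increments": [{"claw": 1,"tx": 0,"ty": 0,"tz": 0,"ax": 8,"ay": 0,"az": 0},{"claw": 1,"tx": 0,"ty": 0,"tz": 0,"ax": 9,"ay": 0,"az": 0},{"claw": 1,"tx": 0,"ty": 0,"tz": 0,"ax": 0,"ay": 0,"az": 0},{"claw": 1,"tx": 0,"ty": 0,"tz": 0,"ax": 0,"ay": 0,"az": 0},{"claw": 1,"tx": 0,"ty": 0,"tz": 0,"ax": 0,"ay": 0,"az": 0},{"claw": 1,"tx": 0,"ty": 0,"tz": 0,"ax": 0,"ay": 0,"az": 0},{"claw": 1,"tx": 0,"ty": 0,"tz": 0,"ax": -6,"ay": 0,"az": 0},{"claw": 1,"tx": 0,"ty": 0,"tz": 0,"ax": -6,"ay": 0,"az": 0},{"claw": 1,"tx": 15,"ty": 0,"tz": 30,"ax": 0,"ay": 0,"az": 0},{"claw": 1,"tx": 20,"ty": 0,"tz": 40,"ax": 0,"ay": 0,"az": 0},{"claw": 1,"tx": 20,"ty": 0,"tz": 40,"ax": 0,"ay": 0,"az": 0},{"claw": 1,"tx": 20,"ty": 0,"tz": 40,"ax": 0,"ay": 0,"az": 0},{"claw": 1,"tx": 10,"ty": 0,"tz": 30,"ax": 0,"ay": 0,"az": 0},{"claw": 1,"tx": 0,"ty": 0,"tz": 0,"ax": 0,"ay": 0,"az": 0}]}}

```text
t: 37.48
tool_pos: [0.6524, 0.0187, 0.1376]
eef_rot: [-1.191, 1.246, -1.252]
contact_force: [-0.2, 0.9, -1.6]
opening: 0.0397
```

Run:
```python
from h import *
go([.667,.0215,.120],92)
```

```text
t 37.48 pos [0.6524 0.0187 0.1376] j [-0.01  0.3   1.75 -0.01  1.09  1.62] open 0.0397
dt [-3.6 17.6 14.5] da [ 0.1 -1.   0.4] F [-0.22  0.9  -1.59] M [ 0.069  0.086 -0.009]
```

Emit:
{"op": "move_arm", "data": {"increments": [{"claw": 1,"tx": -3,"ty": 15,"tz": 14,"ax": 0,"ay": 0,"az": 0},{"claw": 1,"tx": 0,"ty": 0,"tz": 0,"ax": 0,"ay": 0,"az": 0},{"claw": 1,"tx": 0,"ty": 0,"tz": 0,"ax": 0,"ay": 0,"az": 0},{"claw": 1,"tx": 0,"ty": 0,"tz": 0,"ax": 0,"ay": 0,"az": 0}]}}

```text
t: 37.98
tool_pos: [0.6657, 0.0212, 0.1217]
eef_rot: [-1.193, 1.249, -1.25]
contact_force: [-1.1, -0.4, -1.8]
opening: 0.0398
```

Run:
```python
from h import *
for c in ("side","scene"):
    im,d=cams.get_image(c);save(f"pics/{c}5.png",im);X=cloud(c,d)
    for y in (-.027,-.17):
        m=(np.abs(X[...,0]-.465)<.1)&(np.abs(X[...,1]-y)<.06)&(X[...,2]>.04)&(X[...,2]<.058)&(d>0)
        if m.sum()>20: print(c,m.sum(),cv2.minAreaRect(X[m][:,:2].astype(np.float32)*1000))
    m=(np.abs(X[...,0]-.667)<.08)&(np.abs(X[...,1]-.0215)<.08)&(X[...,2]>.006)&(X[...,2]<.05)&(d>0)
    if m.sum()>20: print("plate z",np.percentile(X[m][:,2],[5,50,95]).round(4))
go([.667,.0215,.120],92);print(get_state()["dq"])
```

```text
side 417 ((470.61236572265625, -26.77702522277832), (45.9820556640625, 102.0128173828125), 88.26155853271484)
side 337 ((458.31951904296875, -168.5350799560547), (45.804683685302734, 100.09066772460938), 88.49542999267578)
plate z [0.0074 0.01   0.0123]
scene 671 ((472.95819091796875, -30.88017463684082), (41.779354095458984, 100.87761688232422), 88.764404296875)
scene 777 ((462.1647644042969, -171.60475158691406), (41.85797119140625, 100.87320709228516), 87.77261352539062)
plate z [0.0081 0.012  0.0153]
t 38.08 pos [0.666  0.0211 0.122 ] j [-0.    0.34  1.73 -0.01  1.08  1.62] open 0.0397
dt [-0.4  2.   1. ] da [ 0.3 -1.   0.4] F [-0.41 -0.37 -1.75] M [ 0.051  0.054 -0.002]
[-0.00170015  0.001325   -0.00189286 -0.00146755 -0.00252625 -0.00064055]
```

View pics/side5.png

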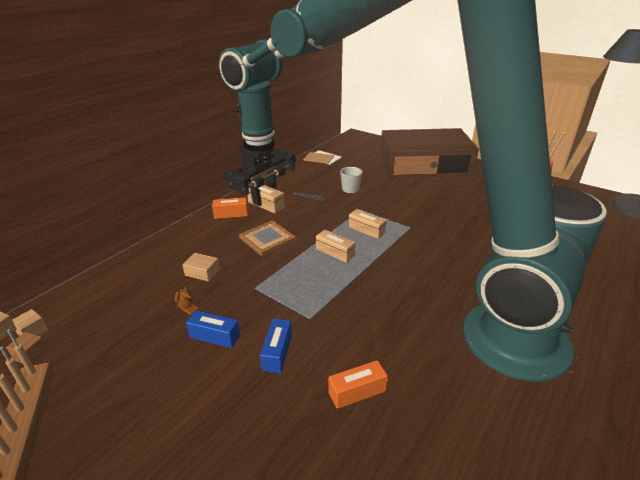

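View pics/scene5.png

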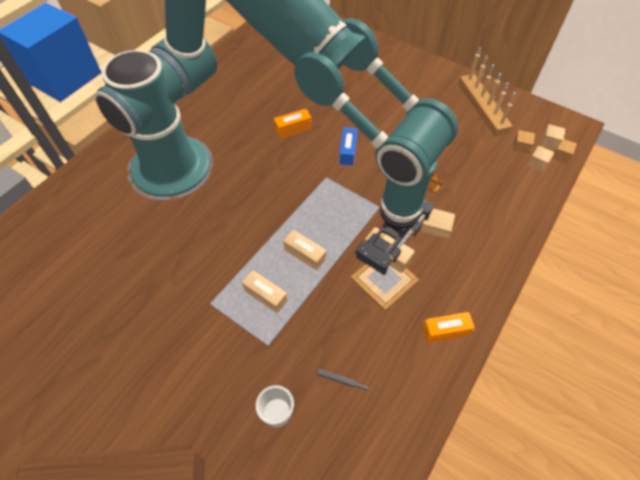

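Run:
```python
from h import *
print(ticket.hand_in())
```

```text
the job is handed in; nothing more can be done
None
```

The plate is pressed level and the arm is holding the rattling case upright and still above it. The job was handed in at about 38 s of the 72 s allowed, and no verdict is given.

- **Plate:** I pressed it with closed fingers until it stopped at z = 12 mm with about 16 N. Later depth readings from the scene and side cameras had medians of 12 and 10 mm, so it reads as level.
- **Finding the rattle:** I lifted and rocked all three cases. The case at y ≈ +0.117 m was the only one showing the expected moment step of about 0.08 N m.
    - **First pass:** it left the answer unclear until I worked out which way the ball's step should go. I had put this case back as silent, then lifted it again and averaged more readings at about ±5°.
    - **Repeat:** these gave a moment change of 0.065 N m, against about 0.13 to 0.15 expected from a silent case. Combined with the ±18° readings, that makes a step of about 0.09 N m.
    - **Other two cases:** their readings followed the tilt in a straight line with no step, though part of the data for the middle case was single noisy readings.
- **Last checks:**
    - **Held case:** the tool is at (0.666, 0.021, 0.122) m, within a few millimetres of the plate's middle. The case is upright and still, and its underside is roughly 95 mm above the plate.
    - **Silent cases:** both stand upright on the mat.
    - **Cup, fox, punch and bamboo block:** they look unmoved in the last pictures; I did not measure their positions again.

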